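# Stack the bead canisters for two necklace orders

### The arm

A 6-joint arm with a two-finger parallel gripper is mounted at the origin on the work surface. World frame = base frame: x ahead of the robot, y to its left, z up, the work surface at z = 0. Lengths are in m, angles in rad, forces in N, time in s.
With the tool pointing down it reaches from about 0.4 to 0.825 m from the base axis. Payload 7 kg.
Tool frame: the origin (TCP) lies between the finger pads; the fingertips stand 22 mm ahead of it and the grasp point (between the pads) lies 3 mm ahead of it; z points along the fingers, y is the direction in which the jaws open and shut (so a half turn about z gives the same grasp; the last joint's range is limited). The gripper opens to 88 mm and grips with 3 to 60 N. Pads are 19 mm wide; open, the fingers measure 130 mm over their backs; the gripper's body (78 mm by 193 mm) begins 47 mm behind the grasp point.
Start: joints at [-0.823, 0.359, 0.012, 0, -1.224, -0.288], TCP at [0.3, -0.605, 0.249] pointing down, gripper open.
Joint ranges: [-3.07, 3.07], [-1.43, 2.12], [-1.02, 1.25], [-3.03, 1.67], [-3.05, -0], [-3.03, 3.03]. Speed limits (rad/s): [2.39, 2.39, 3.01, 3.14, 3.14, 3.14].

### API

Orientations are given as [roll, pitch, yaw] about the fixed x, y, z axes, in that order (R = Rz(yaw) Ry(pitch) Rx(roll)).
In Python, from station import * gives the robot as it stands. The module is installed in compiled form; this text tells all that it offers.
- The arm moves only by the tool move_arm, never from a script. Its argument "rows" is a list of rows, each an object with "delta_rot": the turn, a rotation vector about the world's x, y, z in degrees, a list of three; "delta_pos": the shift along the world's x, y, z in cm, a list of three; "hand": the finger opening in cm, from 0 to 8.76. A call has exactly 10 rows; each row shifts and turns the commanded pose from where the row before left it; what a row does not reach is not made up. A row lasts 1/10 s, in which the tool goes at most 50 mm and 8.59 degrees, less where a joint would pass 70% of its speed; a pose out of reach is approached as far as the arm can. A call is refused whole if a number of a shift passes 5 or a number of a turn 8.59, either way. A call with a gripper value outside its range is refused whole. The fingers move at their own pace and stop on an object; "force" is the grip in N (left out, the last holds). Time passes only in rows, so rows that do not move let the fingers close, or fill a call up. It gives the time, the measured TCP pose, the force and the opening at its end, in the units of the state.
- get_state(): the state, without advancing time (a new reading comes with each control period).
- grab_frame(name): name is "side" or "top"; returns the picture (384x512x3 uint8, blue, green, red); there is no depth.
- camera_info(name): a dict with "camera_matrix" (3x3 intrinsics, pixels), "world_from_camera" (4x4, takes a point from camera to world coordinates). Camera axes: x right, y down, z forward; pixel columns grow to the right and rows downward; lengths in m; the calibration is good to about 2 mm. A picture is of the moment at which its call begins. camera_info takes no time and is no camera call.
- job_done(): hands the job in, once; it reports no verdict.
The state is a dict: "t": time; "q": joint angles; "qd": joint speeds; "joint_efforts": joint torques, N m; "eef_pos": TCP position; "ee_rot": TCP orientation; "force": force on the tool from outside, world axes, zero at the start; "moment": the same for the moment, N m; "width": finger opening in m.
Only numpy, scipy, OpenCV 4.12 (cv2) and the standard library are available. Lean on these libraries where they do the work, as an engineer would, in place of code of your own. Each camera call takes 0.05 s, during which the arm holds its last target.

### The job

Put up the bead canisters for two necklace orders: on the dark brown stand stack red at the bottom, then turquoise, then white on top; on the green stand stack black with yellow on top, each foot seated inside the ring or lid rim below it. Keep the canisters upright all the while, and leave the mug, the thread spool and the pink bowl standing where they are.

Things in the scene. Friction and masses are not known exactly. Their poses are not given: they have to be found in the camera images.
- can_red: closed round bead canister, red lid, red beads seen through its side; 52 mm wide, 38 tall, 0.12 kg, loose. Origin: centre of underside, z up. Foot 38 mm wide (bevelled to 34), 6 high; straight side from 6 to 38 mm up; flat lid at 34 mm inside a raised rim 4 high, 46 in inner width. The next canister's foot drops inside the rim (4 mm play all round): its origin is then 34 mm higher
- can_turquoise: closed round bead canister, turquoise lid, turquoise beads seen through its side; 52 mm wide, 38 tall, 0.12 kg, loose. Origin: centre of underside, z up. Foot 38 mm wide (bevelled to 34), 6 high; straight side from 6 to 38 mm up; flat lid at 34 mm inside a raised rim 4 high, 46 in inner width. The next canister's foot drops inside the rim (4 mm play all round): its origin is then 34 mm higher
- can_white: closed round bead canister, white lid, white beads seen through its side; 52 mm wide, 38 tall, 0.12 kg, loose. Origin: centre of underside, z up. Foot 38 mm wide (bevelled to 34), 6 high; straight side from 6 to 38 mm up; flat lid at 34 mm inside a raised rim 4 high, 46 in inner width. The next canister's foot drops inside the rim (4 mm play all round): its origin is then 34 mm higher
- can_black: closed round bead canister, black lid, black beads seen through its side; 52 mm wide, 38 tall, 0.12 kg, loose. Origin: centre of underside, z up. Foot 38 mm wide (bevelled to 34), 6 high; straight side from 6 to 38 mm up; flat lid at 34 mm inside a raised rim 4 high, 46 in inner width. The next canister's foot drops inside the rim (4 mm play all round): its origin is then 34 mm higher
- can_yellow: closed round bead canister, yellow lid, yellow beads seen through its side; 52 mm wide, 38 tall, 0.12 kg, loose. Origin: centre of underside, z up. Foot 38 mm wide (bevelled to 34), 6 high; straight side from 6 to 38 mm up; flat lid at 34 mm inside a raised rim 4 high, 46 in inner width. The next canister's foot drops inside the rim (4 mm play all round): its origin is then 34 mm higher
- stand_dark: dark brown round stand, fixed, 72 mm in diameter, 10 mm high, with a raised ring on top (4 mm higher, 56 mm outside, 46 mm inside) that takes a canister's foot: a seated canister's origin is 10 mm above the stand's origin. Origin: centre of its underside, on the table
- stand_green: green round stand, fixed, 72 mm in diameter, 10 mm high, with a raised ring on top (4 mm higher, 56 mm outside, 46 mm inside) that takes a canister's foot: a seated canister's origin is 10 mm above the stand's origin. Origin: centre of its underside, on the table
- mug: amber-brown mug, about 76 mm in diameter and 70 mm tall, loose, its handle pointing roughly away from the robot (body's own +y, out to about 75 mm from the axis); a bystander. Origin: centre of its underside
- spool: light blue thread spool lying flat, 56 mm in diameter and 24 mm tall, loose; a bystander. Origin: centre of its underside
- dish: small pink bowl, 76 mm in diameter and 22 mm tall, loose; a bystander. Origin: centre of its underside

How it is judged:
At the end, for the whole second after the job is handed in: Dark stand: red, turquoise, white upwards; green stand: black, yellow. Each within 8 mm sideways and 3 mm in height of its seat on the one below, tilt under 0.07 rad, at rest. Mug, spool and pink bowl upright, within 30 mm of their start (horizontal distance between can_red and stand_dark below 0.008 m and z of can_red in the frame of stand_dark between 0.007 and 0.013 m and angle between each of can_red, can_turquoise, can_white, can_black, can_yellow's own z axis and vertical below 0.07 rad and linear speed of each of can_red, can_turquoise, can_white, can_black, can_yellow below 0.01 m/s and angular speed of each of can_red, can_turquoise, can_white, can_black, can_yellow below 0.1 rad/s and horizontal distance between can_turquoise and can_red below 0.008 m and z of can_turquoise in the frame of can_red between 0.031 and 0.037 m and horizontal distance between can_white and can_turquoise below 0.008 m and z of can_white in the frame of can_turquoise between 0.031 and 0.037 m and horizontal distance between can_black and stand_green below 0.008 m and z of can_black in the frame of stand_green between 0.007 and 0.013 m and horizontal distance between can_yellow and can_black below 0.008 m and z of can_yellow in the frame of can_black between 0.031 and 0.037 m and distance of each of mug, spool, dish from where it was at the start of the episode below 0.03 m and angle between each of mug, spool, dish's own z axis and vertical below 0.2 rad); the robot touches nothing.
It fails at once if a canister is tipped more than 0.6 rad from upright (angle between any of can_red, can_turquoise, can_white, can_black, can_yellow's own z axis and vertical above 0.6 rad).
It fails at once if the mug, the spool or the pink bowl is moved more than 30 mm or tipped more than 0.5 rad (distance of any of mug, spool, dish from where it was at the start of the episode above 0.03 m or angle between any of mug, spool, dish's own z axis and vertical above 0.5 rad).
It also fails if it takes over 115 s, if anything falls off the work surface, if the arm or the gripper's body presses on something with over 40 N, if the wrist force passes 120 N, or if a joint passes its speed limit or range.

## Working session

There is one attempt and no reset: what is moved stays moved. The work goes in short steps, Python scripts to look and compute and a tool call to move; the robot and the scene stay as the last step left them, time stands still between calls to the robot, and variables do not carry over. Pictures are saved under pics/ and viewed, and the job is handed in when it is done.

Besides the shell and the picture viewer there is one more tool, called after "Request:" in YAML: its name, and indented under it one key for each argument. move_arm: Moves the arm, as the interface text tells. Its arguments: {"type":"object","properties":{"rows":{"type":"array"},"force":{"type":"number"}},"required":["rows"]}

```bash
mkdir -p pics
python3 - <<'E'
from station import *
import cv2
for n in("top","side"):
    f=grab_frame(n); cv2.imwrite(f"pics/{n}0.png",f)
    c=camera_info(n); print(n,c)
s=get_state(); print(s)
E
```

```text
top {'camera_matrix': array([[355.73072121,   0.        , 253.2855306 ],
       [  0.        , 355.73072121, 196.47132433],
       [  0.        ,   0.        ,   1.        ]]), 'world_from_camera': array([[ 0.00338297, -0.99728205,  0.07360075,  0.45413055],
       [-0.99998971, -0.00359628, -0.00276579, -0.05288664],
       [ 0.00302296, -0.07359063, -0.99728395,  0.95598092],
       [ 0.        ,  0.        ,  0.        ,  1.        ]])}
side {'camera_matrix': array([[394.25787548,   0.        , 255.69659194],
       [  0.        , 394.25787548, 188.02143836],
       [  0.        ,   0.        ,   1.        ]]), 'world_from_camera': array([[-0.81992572, -0.42505635,  0.38346957,  0.05687765],
       [-0.57232798,  0.59372438, -0.56562536,  0.61880451],
       [ 0.01274741, -0.68324114, -0.73008153,  0.88357776],
       [ 0.        ,  0.        ,  0.        ,  1.        ]])}
{'t': 0.1, 'q': array([-8.22927281e-01,  3.59315414e-01,  1.11874827e-02, -3.17660122e-04,
       -1.22408187e+00, -2.88074236e-01]), 'qd': array([-0.00117824, -0.00338651,  0.00111765,  0.00154636, -0.00018867,
       -0.00058019]), 'joint_efforts': array([-1.85741577e-03, -5.84166133e+01,  2.93753117e+01,  7.01543212e+00,
        1.02410957e-02, -5.09708525e-05]), 'eef_pos': array([ 0.29934215, -0.60456776,  0.24773071]), 'ee_rot': array([ 3.14015257e+00, -1.15281548e-04, -2.68190592e+00]), 'force': array([ 0.27623173, -0.51826507, -0.40441402]), 'moment': array([ 0.0239306 , -0.00827635,  0.04510397]), 'width': 0.08723597553364572}
```

View pics/top0.png

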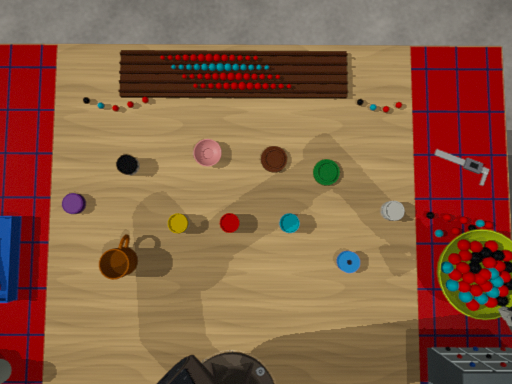

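View pics/side0.png

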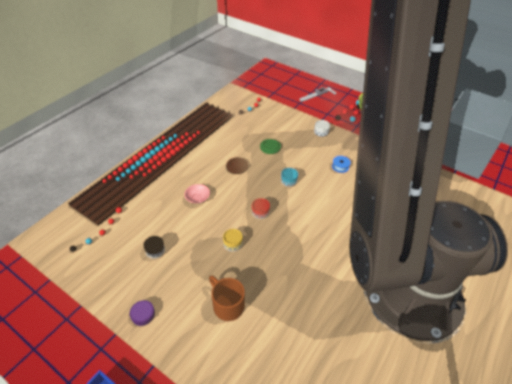

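Run:
```python
import cv2,numpy as np
f=cv2.imread("pics/top0.png")
P=dict(black=(127,164),yellow=(178,223),red=(230,223),turq=(290,223),white=(392,211),dark=(274,159),green=(326,172),purple=(73,203))
L=[cv2.resize(f[y-16:y+16,x-16:x+16],(200,200),interpolation=cv2.INTER_CUBIC) for x,y in P.values()]
cv2.imwrite("pics/crops.png",np.vstack([np.hstack(L[:4]),np.hstack(L[4:])]))
```

```text
(no output)
```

View pics/crops.png

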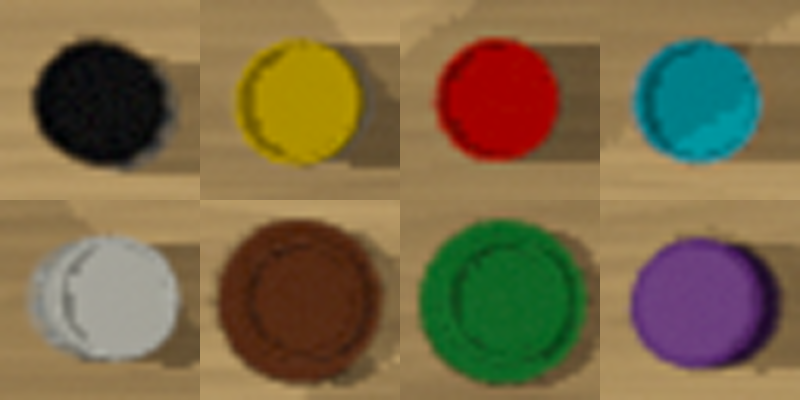

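```bash
cat > h.py <<'E'
import cv2,numpy as np
from scipy.optimize import least_squares
from station import camera_info
HS=dict(black=lambda h,s,v:v<45, yellow=lambda h,s,v:(h>22)&(h<35)&(s>200), red=lambda h,s,v:((h<6)|(h>174))&(s>180)&(v>80),
 turq=lambda h,s,v:(h>85)&(h<97)&(s>150), white=lambda h,s,v:(s<30)&(v>120), dark=lambda h,s,v:(h<13)&(s>150)&(v<140), green=lambda h,s,v:(h>50)&(h<80)&(s>120),
 spool=lambda h,s,v:(h>98)&(h<115)&(s>130),dish=lambda h,s,v:((h>165)|(h<8))&(s>60)&(s<170)&(v>120),mug=lambda h,s,v:(h<16)&(s>190))
def ray(n,u,v):
    c=camera_info(n);K=c["camera_matrix"];T=c["world_from_camera"]
    d=np.stack([(u-K[0,2])/K[0,0],(v-K[1,2])/K[1,1],np.ones_like(u)],-1)@T[:3,:3].T
    return T[:3,3],d
def onplane(n,u,v,z):
    o,d=ray(n,np.asarray(u,float),np.asarray(v,float)); return (o+d*((z-o[2])/d[...,2])[...,None])[...,:2]
def proj(n,p):
    c=camera_info(n);K=c["camera_matrix"];T=c["world_from_camera"]
    q=K@(T[:3,:3].T@(np.asarray(p)-T[:3,3]));return q[:2]/q[2]
S=4
def locate(f,n,col,px,z,R,win=20,debug=False):
    """outer-lid circle on plane z; px = approx pixel"""
    x,y=map(int,px);x0=max(x-win,0);y0=max(y-win,0)
    c=f[y0:y+win,x0:x+win]
    g=cv2.resize(c,None,fx=S,fy=S,interpolation=cv2.INTER_CUBIC)
    h,s,v=[a.astype(int) for a in cv2.split(cv2.cvtColor(g,cv2.COLOR_BGR2HSV))]
    m=HS[col](h,s,v).astype(np.uint8)
    m=cv2.morphologyEx(m,cv2.MORPH_CLOSE,np.ones((7,7)))
    cs,_=cv2.findContours(m,cv2.RETR_EXTERNAL,cv2.CHAIN_APPROX_NONE)
    k=max(cs,key=cv2.contourArea)[:,0].astype(float)
    u=(k[:,0]+.5)/S-.5+x0; vv=(k[:,1]+.5)/S-.5+y0
    W=onplane(n,u,vv,z)
    o=camera_info(n)["world_from_camera"][:2,3]
    cen=W.mean(0)
    out=cen-o; out/=np.linalg.norm(out)
    for _ in range(8):
        sel=(W-cen)@out>-0.002
        r=least_squares(lambda p:np.hypot(*(W[sel]-p).T)-R,cen,loss='soft_l1',f_scale=.001); cen=r.x
    e=np.hypot(*(W[sel]-cen).T)
    return cen,e.mean()*1e3,e.std()*1e3
E
python3 - <<'E'
from h import *
P=dict(black=(127,164),yellow=(178,223),red=(230,223),turq=(290,223),white=(392,211),dark=(274,159),green=(326,172))
Q=dict(black=(154,246),yellow=(233,239),red=(261,208),turq=(290,177),white=(322,129),dark=(237,166),green=(271,147))
f=cv2.imread("pics/top0.png");g=cv2.imread("pics/side0.png")
for c in P:
    st=c in("dark","green");z,R=(.010,.036) if st else (.038,.026)
    a=locate(f,"top",c,P[c],z,R);b=locate(g,"side",c,Q[c],z,R)
    print(c,np.round(a[0],4),np.round(a[1:],2),"| side",np.round(b[0],4),np.round(b[1:],2),"reach",np.hypot(*a[0]).round(3))
print("dish",onplane("top",208,152,.022),"spool",onplane("top",348,262,.024),"mug",onplane("top",117,262,.07),onplane("top",126,240,.04),"purple",onplane("top",71,203,.038))
E
```

```text
Traceback (most recent call last):
  File "h.py", line 26, in locate
    k=max(cs,key=cv2.contourArea)[:,0].astype(float)
      ~~~^^^^^^^^^^^^^^^^^^^^^^^^
ValueError: max() iterable argument is empty
```

```bash
sed -i 's/    k=max/    if not cs: return np.full(2,np.nan),np.nan,np.nan\n    k=max/' h.py
cat > m0.py <<'E'
from h import *
P=dict(black=(127,164),yellow=(178,223),red=(230,223),turq=(290,223),white=(392,211),dark=(274,159),green=(326,172))
Q=dict(black=(154,246),yellow=(233,239),red=(261,208),turq=(290,177),white=(322,129),dark=(237,166),green=(271,147))
f=cv2.imread("pics/top0.png");g=cv2.imread("pics/side0.png")
for c in P:
    st=c in("dark","green");z,R=(.010,.036) if st else (.038,.026)
    a=locate(f,"top",c,P[c],z,R);b=locate(g,"side",c,Q[c],z,R)
    hs=[cv2.cvtColor(i,cv2.COLOR_BGR2HSV)[p[1],p[0]] for i,p in((f,P[c]),(g,Q[c]))]
    print(c,np.round(a[0],4),np.round(a[1:],2),"| side",np.round(b[0],4),np.round(b[1:],2),"reach",np.hypot(*a[0]).round(3),*hs)
print("dish",onplane("top",208,152,.022),"spool",onplane("top",348,262,.024),"mug",onplane("top",117,262,.07),onplane("top",126,240,.04),"purple",onplane("top",71,203,.038))
E
python3 m0.py
```

```text
black [0.6052 0.2745] [25.33  1.13] | side [nan nan] [nan nan] reach 0.665 [60 17 15] [14 89 60]
yellow [0.453  0.1394] [25.81  0.48] | side [nan nan] [nan nan] reach 0.474 [ 25 255 173] [ 22 166 214]
red [0.4544 0.0046] [25.56  0.8 ] | side [0.4557 0.0168] [25.85  1.47] reach 0.454 [  0 255 163] [  5 169 187]
turq [ 0.4543 -0.1463] [25.53  0.85] | side [nan nan] [nan nan] reach 0.477 [ 92 255 135] [ 95 139 158]
white [ 0.4872 -0.4176] [25.53  0.83] | side [ 0.4847 -0.413 ] [25.71  2.04] reach 0.642 [ 27  15 165] [ 33  12 217]
dark [ 0.624  -0.1088] [35.44  0.99] | side [nan nan] [nan nan] reach 0.633 [ 10 207  85] [ 12 131 113]
green [ 0.5901 -0.2492] [35.64  0.73] | side [ 0.5639 -0.2543] [36.02  0.82] reach 0.641 [ 67 213 102] [ 57 116 119]
dish [0.64106896 0.06520903] spool [ 0.35336338 -0.30172501] mug [0.35659954 0.27951625] [0.40899278 0.26954804] purple [0.50329248 0.41482004]
```

Run:
```python
from h import *
g=cv2.imread("pics/side0.png");f=cv2.imread("pics/top0.png")
D=dict(black=(.6052,.2745),yellow=(.453,.1394),red=(.4544,.0046),turq=(.4543,-.1463),white=(.4872,-.4176),dark=(.624,-.1088),green=(.5901,-.2492))
def draw(n,im):
    g=cv2.resize(im,None,fx=3,fy=3,interpolation=cv2.INTER_CUBIC)
    for c,p in D.items():
        st=c in("dark","green");z,R=(.010,.036) if st else (.038,.026)
        pts=np.array([proj(n,[p[0]+R*np.cos(t),p[1]+R*np.sin(t),z]) for t in np.linspace(0,6.28,60)])
        cv2.polylines(g,[((pts+.5)*3-.5).round().astype(int)],True,(255,0,255),1)
    return g
a=draw("side",g); cv2.imwrite("pics/side0d.png",a[300:880,350:1100])
b=draw("top",f)[400:720,330:1230];cv2.imwrite("pics/top0d.png",cv2.resize(b,None,fx=.88,fy=.88))
```

```text
(no output)
```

View pics/side0d.png

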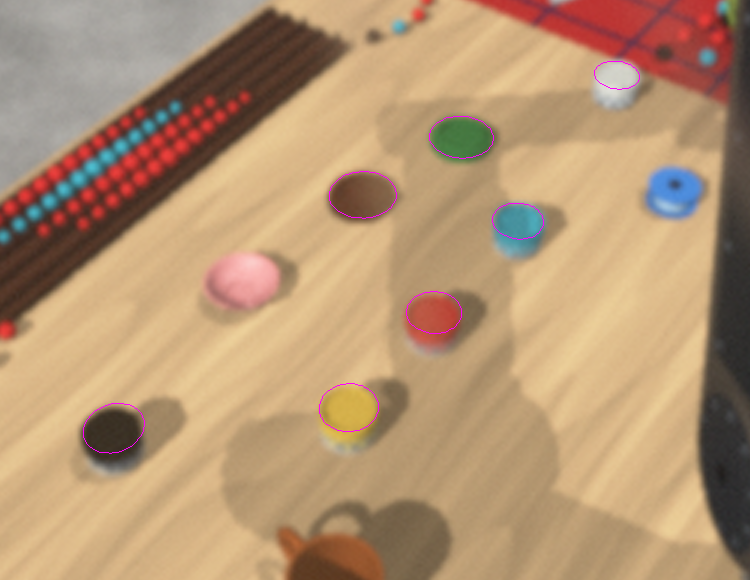

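View pics/top0d.png

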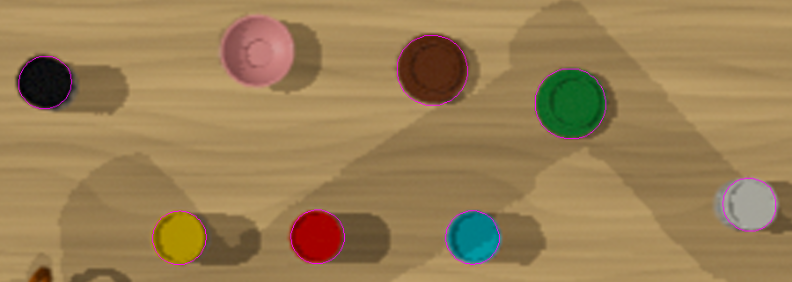

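Request:
move_arm:
  rows:
    - {"delta_pos": [1.53, 4.395, 0], "delta_rot": [0, 0, 6.366], "hand": 8.7}
    - {"delta_pos": [1.53, 4.395, 0], "delta_rot": [0, 0, 6.366], "hand": 8.7}
    - {"delta_pos": [1.53, 4.395, 0], "delta_rot": [0, 0, 6.366], "hand": 8.7}
    - {"delta_pos": [1.53, 4.395, 0], "delta_rot": [0, 0, 6.366], "hand": 8.7}
    - {"delta_pos": [1.53, 4.395, 0], "delta_rot": [0, 0, 6.366], "hand": 8.7}
    - {"delta_pos": [1.53, 4.395, 0], "delta_rot": [0, 0, 6.366], "hand": 8.7}
    - {"delta_pos": [1.53, 4.395, 0], "delta_rot": [0, 0, 6.366], "hand": 8.7}
    - {"delta_pos": [1.53, 4.395, 0], "delta_rot": [0, 0, 6.366], "hand": 8.7}
    - {"delta_pos": [1.53, 4.395, 0], "delta_rot": [0, 0, 6.366], "hand": 8.7}
    - {"delta_pos": [1.53, 4.395, 0], "delta_rot": [0, 0, 6.366], "hand": 8.7}
  force: 20

```text
t: 1.1
eef_pos: [0.4525, -0.1635, 0.2486]
ee_rot: [-3.141, 0.0, -1.566]
force: [1.3, -0.0, 0.0]
width: 0.0869
```

Request:
move_arm:
  rows:
    - {"delta_pos": [1.6, 4.6, 0], "delta_rot": [0, 0, 0], "hand": 8.7}
    - {"delta_pos": [1.6, 4.6, 0], "delta_rot": [0, 0, 0], "hand": 8.7}
    - {"delta_pos": [1.6, 4.6, 0], "delta_rot": [0, 0, 0], "hand": 8.7}
    - {"delta_pos": [1.6, 4.6, 0], "delta_rot": [0, 0, 0], "hand": 8.7}
    - {"delta_pos": [1.6, 4.6, 0], "delta_rot": [0, 0, 0], "hand": 8.7}
    - {"delta_pos": [1.6, 4.6, 0], "delta_rot": [0, 0, 0], "hand": 8.7}
    - {"delta_pos": [1.6, 4.6, 0], "delta_rot": [0, 0, 0], "hand": 8.7}
    - {"delta_pos": [1.6, 4.6, 0], "delta_rot": [0, 0, 0], "hand": 8.7}
    - {"delta_pos": [1.6, 4.6, -2], "delta_rot": [0, 0, 0], "hand": 8.7}
    - {"delta_pos": [0.8, 2.4, -4], "delta_rot": [0, 0, 0], "hand": 8.7}

```text
t: 2.1
eef_pos: [0.6061, 0.2746, 0.1915]
ee_rot: [-3.136, 0.003, -1.568]
force: [1.1, 1.3, 0.4]
width: 0.0867
```

Request:
move_arm:
  rows:
    - {"delta_pos": [-0.1, 0, -4], "delta_rot": [0, 0, 0], "hand": 8.7}
    - {"delta_pos": [0, 0, -4], "delta_rot": [0, 0, 0], "hand": 8.7}
    - {"delta_pos": [0, 0, -4], "delta_rot": [0, 0, 0], "hand": 8.7}
    - {"delta_pos": [0, 0, -2.8], "delta_rot": [0, 0, 0], "hand": 8.7}
    - {"delta_pos": [0, 0, -1], "delta_rot": [0, 0, 0], "hand": 8.7}
    - {"delta_pos": [0, 0, 0], "delta_rot": [0, 0, 0], "hand": 8.7}
    - {"delta_pos": [0, 0, 0], "delta_rot": [0, 0, 0], "hand": 7}
    - {"delta_pos": [0, 0, 0], "delta_rot": [0, 0, 0], "hand": 5.8}
    - {"delta_pos": [0, 0, 0], "delta_rot": [0, 0, 0], "hand": 4.6}
    - {"delta_pos": [0, 0, 0], "delta_rot": [0, 0, 0], "hand": 4.6}

```text
t: 3.1
eef_pos: [0.6032, 0.2707, 0.0328]
ee_rot: [-3.14, 0.001, -1.571]
force: [-0.2, -0.3, -0.2]
width: 0.0602
```

Run:
```python
from station import *
for i in range(3):
    s=get_state();print(s["t"],s["eef_pos"].round(4),s["width"],s["force"].round(2))
grab_frame("top")
s=get_state();print(s["t"],s["eef_pos"].round(4),s["width"],s["force"].round(2))
```

```text
3.1 [0.6032 0.2707 0.0328] 0.060222760347441465 [-0.17 -0.33 -0.23]
3.1 [0.6032 0.2707 0.0328] 0.060222760347441465 [-0.17 -0.33 -0.23]
3.1 [0.6032 0.2707 0.0328] 0.060222760347441465 [-0.17 -0.33 -0.23]
3.15 [0.603  0.2706 0.0326] 0.05636281297605425 [2.   0.17 0.65]
```

Request:
move_arm:
  rows:
    - {"delta_pos": [0, 0, 0], "delta_rot": [0, 0, 0], "hand": 7}
    - {"delta_pos": [0.2, 0.35, -0.1], "delta_rot": [0, 0, 0], "hand": 7}
    - {"delta_pos": [0, 0, 0], "delta_rot": [0, 0, 0], "hand": 7}
    - {"delta_pos": [0, 0, 0], "delta_rot": [0, 0, 0], "hand": 5.8}
    - {"delta_pos": [0, 0, 0], "delta_rot": [0, 0, 0], "hand": 4.6}
    - {"delta_pos": [0, 0, 0], "delta_rot": [0, 0, 0], "hand": 4.6}
    - {"delta_pos": [0, 0, 0], "delta_rot": [0, 0, 0], "hand": 4.6}
    - {"delta_pos": [0, 0, 0], "delta_rot": [0, 0, 0], "hand": 4.6}
    - {"delta_pos": [0, 0, 0], "delta_rot": [0, 0, 0], "hand": 4.6}
    - {"delta_pos": [0, 0, 0], "delta_rot": [0, 0, 0], "hand": 4.6}

```text
t: 4.15
eef_pos: [0.6046, 0.2738, 0.0305]
ee_rot: [3.141, -0.0, -1.571]
force: [0.6, 0.6, -0.9]
width: 0.0518
```

Request:
move_arm:
  rows:
    - {"delta_pos": [0, 0, 1], "delta_rot": [0, 0, 0], "hand": 4.6}
    - {"delta_pos": [0, 0, 3], "delta_rot": [0, 0, 0], "hand": 4.6}
    - {"delta_pos": [0, 0, 3.5], "delta_rot": [0, 0, 0], "hand": 4.6}
    - {"delta_pos": [0, -1, 2.5], "delta_rot": [0, 0, 0], "hand": 4.6}
    - {"delta_pos": [0, -2.5, 0], "delta_rot": [0, 0, 0], "hand": 4.6}
    - {"delta_pos": [0, -4, 0], "delta_rot": [0, 0, 0], "hand": 4.6}
    - {"delta_pos": [0, -4.5, 0], "delta_rot": [0, 0, 0], "hand": 4.6}
    - {"delta_pos": [0, -4.5, 0], "delta_rot": [0, 0, 0], "hand": 4.6}
    - {"delta_pos": [0, -4.5, 0], "delta_rot": [0, 0, 0], "hand": 4.6}
    - {"delta_pos": [0, -4.5, 0], "delta_rot": [0, 0, 0], "hand": 4.6}

```text
t: 5.15
eef_pos: [0.6044, 0.0172, 0.1315]
ee_rot: [-3.141, 0.0, -1.57]
force: [1.0, -0.5, -1.6]
width: 0.0519
```

Request:
move_arm:
  rows:
    - {"delta_pos": [-0.2, -4.5, 0], "delta_rot": [0, 0, 0], "hand": 4.6}
    - {"delta_pos": [-0.3, -4.5, 0], "delta_rot": [0, 0, 0], "hand": 4.6}
    - {"delta_pos": [-0.3, -4.5, 0], "delta_rot": [0, 0, 0], "hand": 4.6}
    - {"delta_pos": [-0.3, -4.5, 0], "delta_rot": [0, 0, 0], "hand": 4.6}
    - {"delta_pos": [-0.3, -4.5, 0], "delta_rot": [0, 0, 0], "hand": 4.6}
    - {"delta_pos": [0, -3, 0], "delta_rot": [0, 0, 0], "hand": 4.6}
    - {"delta_pos": [0, -1.3, 0], "delta_rot": [0, 0, 0], "hand": 4.6}
    - {"delta_pos": [0, 0, 0], "delta_rot": [0, 0, 0], "hand": 4.6}
    - {"delta_pos": [0, 0, 0], "delta_rot": [0, 0, 0], "hand": 4.6}
    - {"delta_pos": [0, 0, 0], "delta_rot": [0, 0, 0], "hand": 4.6}

```text
t: 6.15
eef_pos: [0.5909, -0.2481, 0.1308]
ee_rot: [-3.141, 0.0, -1.57]
force: [-0.1, 0.6, -1.4]
width: 0.0517
```

Request:
move_arm:
  rows:
    - {"delta_pos": [-0.05, -0.15, -1], "delta_rot": [0, 0, 0], "hand": 4.6}
    - {"delta_pos": [0, 0, -2.5], "delta_rot": [0, 0, 0], "hand": 4.6}
    - {"delta_pos": [0, 0, -2.5], "delta_rot": [0, 0, 0], "hand": 4.6}
    - {"delta_pos": [0, 0, -1.5], "delta_rot": [0, 0, 0], "hand": 4.6}
    - {"delta_pos": [0, 0, -0.8], "delta_rot": [0, 0, 0], "hand": 4.6}
    - {"delta_pos": [0, 0, -0.4], "delta_rot": [0, 0, 0], "hand": 4.6}
    - {"delta_pos": [0, 0, -0.2], "delta_rot": [0, 0, 0], "hand": 4.6}
    - {"delta_pos": [0, 0, 0], "delta_rot": [0, 0, 0], "hand": 4.6}
    - {"delta_pos": [0, 0, 0], "delta_rot": [0, 0, 0], "hand": 4.6}
    - {"delta_pos": [0, 0, 0], "delta_rot": [0, 0, 0], "hand": 4.6}

```text
t: 7.15
eef_pos: [0.5906, -0.2507, 0.0422]
ee_rot: [-3.14, -0.0, -1.571]
force: [0.5, -0.5, -2.0]
width: 0.0514
```

Request:
move_arm:
  rows:
    - {"delta_pos": [0, 0, -0.1], "delta_rot": [0, 0, 0], "hand": 4.6}
    - {"delta_pos": [0, 0, -0.1], "delta_rot": [0, 0, 0], "hand": 4.6}
    - {"delta_pos": [0, 0, 0], "delta_rot": [0, 0, 0], "hand": 5.4}
    - {"delta_pos": [0, 0, 0], "delta_rot": [0, 0, 0], "hand": 6.4}
    - {"delta_pos": [0, 0, 0], "delta_rot": [0, 0, 0], "hand": 8.2}
    - {"delta_pos": [0, 0, 0], "delta_rot": [0, 0, 0], "hand": 8.7}
    - {"delta_pos": [0, 0, 1], "delta_rot": [0, 0, 0], "hand": 8.7}
    - {"delta_pos": [0, 0, 3], "delta_rot": [0, 0, 0], "hand": 8.7}
    - {"delta_pos": [0, 0, 4], "delta_rot": [0, 0, 0], "hand": 8.7}
    - {"delta_pos": [0, 0, 4], "delta_rot": [0, 0, 0], "hand": 8.7}

```text
t: 8.15
eef_pos: [0.5899, -0.2507, 0.1613]
ee_rot: [3.141, -0.0, -1.571]
force: [2.1, -0.3, 0.6]
width: 0.0864
```

Request:
move_arm:
  rows:
    - {"delta_pos": [-1.4, 3.9, 0], "delta_rot": [0, 0, 0], "hand": 8.7}
    - {"delta_pos": [-1.5, 4.4, 0], "delta_rot": [0, 0, 0], "hand": 8.7}
    - {"delta_pos": [-1.5, 4.4, 0], "delta_rot": [0, 0, 0], "hand": 8.7}
    - {"delta_pos": [-1.5, 4.4, 0], "delta_rot": [0, 0, 0], "hand": 8.7}
    - {"delta_pos": [-1.5, 4.4, 0], "delta_rot": [0, 0, 0], "hand": 8.7}
    - {"delta_pos": [-1.5, 4.4, 0], "delta_rot": [0, 0, 0], "hand": 8.7}
    - {"delta_pos": [-1.5, 4.4, 0], "delta_rot": [0, 0, 0], "hand": 8.7}
    - {"delta_pos": [-1.5, 4.4, 0], "delta_rot": [0, 0, 0], "hand": 8.7}
    - {"delta_pos": [-1.5, 3.5, -1], "delta_rot": [0, 0, 0], "hand": 8.7}
    - {"delta_pos": [-0.3, 0.8, -2], "delta_rot": [0, 0, 0], "hand": 8.7}

```text
t: 9.15
eef_pos: [0.4533, 0.143, 0.1316]
ee_rot: [-3.137, 0.003, -1.567]
force: [0.7, -0.8, -0.7]
width: 0.0871
```

```bash
cat > look.py <<'E'
import sys
from h import *
from station import *
n=sys.argv[1]
for cam in("top","side"):
    cv2.imwrite(f"pics/{cam}{n}.png",grab_frame(cam))
s=get_state();print(s["t"],s["eef_pos"].round(4),s["width"].__round__(4))
t=cv2.imread(f"pics/top{n}.png");d=cv2.imread(f"pics/side{n}.png")
a=cv2.resize(t[130:250,80:430],(800,274),interpolation=cv2.INTER_CUBIC);b=cv2.resize(d[90:270,120:380],(465,322),interpolation=cv2.INTER_CUBIC)
o=np.zeros((596,800,3),np.uint8);o[:274]=a;o[274:,:465]=b;cv2.imwrite(f"pics/both{n}.png",o)
# args: colour x y z
for a in sys.argv[2:]:
    c,x,y,z=a.split(",");x,y,z=float(x),float(y),float(z)
    r=locate(t,"top",c,proj("top",[x,y,z]),z,.026);print(c,r[0].round(4),np.round(r[1:],2))
E
python3 look.py 1 black,.590,-.249,.048 yellow,.453,.139,.038
```

```text
9.25 [0.4517 0.1401 0.1286] 0.0868
black [ 0.59   -0.2445] [25.54  0.84]
yellow [0.4532 0.1213] [25.82  4.13]
```

View pics/both1.png

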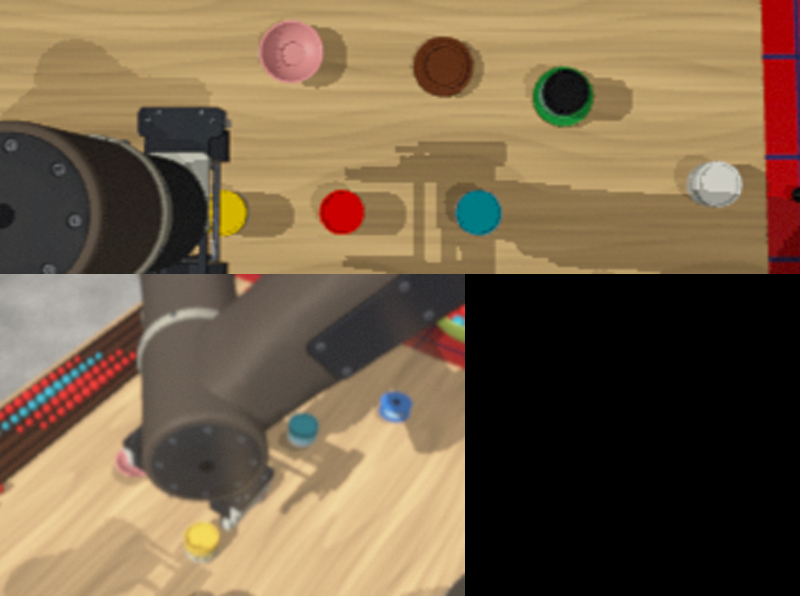

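Run:
```python
from h import *
f=cv2.imread("pics/top1.png")
g=cv2.resize(f[145:195,295:355],None,fx=12,fy=12,interpolation=cv2.INTER_CUBIC)
def circ(p,z,R,col):
    pts=np.array([proj("top",[p[0]+R*np.cos(t),p[1]+R*np.sin(t),z]) for t in np.linspace(0,6.28,80)])
    cv2.polylines(g,[((pts-[295,145]+.5)*12).astype(int)],True,col,1)
circ((.5901,-.2492),.010,.036,(255,0,255));circ((.59,-.2445),.048,.026,(255,255,0));circ((.5901,-.2492),.048,.026,(0,255,255))
cv2.imwrite("pics/blk.png",g)
for z in(.048,.044,.052):print(z,locate(f,"top","black",proj("top",[.59,-.245,.048]),z,.026))
```

```text
0.048 (array([ 0.58998416, -0.24446578]), np.float64(25.53812736006367), np.float64(0.8443029844238769))
0.044 (array([ 0.59067097, -0.24542345]), np.float64(25.562534827911055), np.float64(0.8035980581777893))
0.052 (array([ 0.58929755, -0.24350827]), np.float64(25.513991876598023), np.float64(0.8849792306780264))
```

View pics/blk.png

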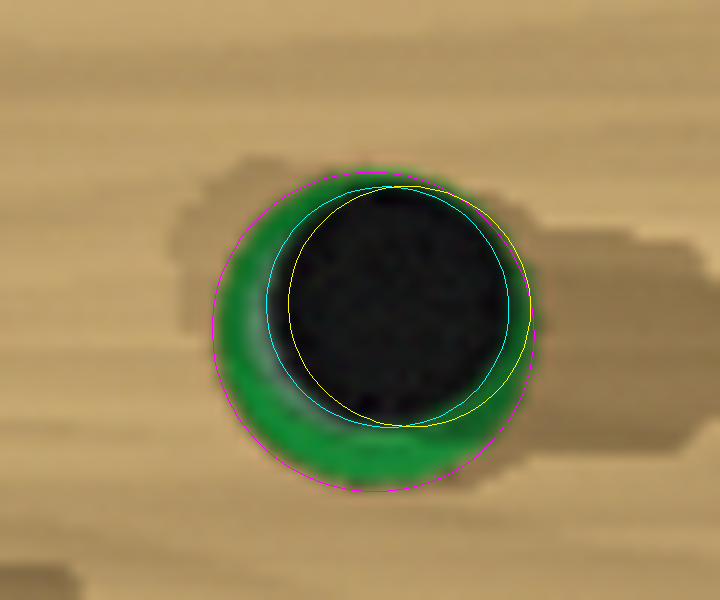

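Request:
move_arm:
  rows:
    - {"delta_pos": [0.1, -0.05, -2.5], "delta_rot": [0, 0, 0], "hand": 8.7}
    - {"delta_pos": [0, 0, -3], "delta_rot": [0, 0, 0], "hand": 8.7}
    - {"delta_pos": [0, 0, -3], "delta_rot": [0, 0, 0], "hand": 8.7}
    - {"delta_pos": [0, 0, -1.3], "delta_rot": [0, 0, 0], "hand": 8.7}
    - {"delta_pos": [0, 0, 0], "delta_rot": [0, 0, 0], "hand": 8.7}
    - {"delta_pos": [0, 0, 0], "delta_rot": [0, 0, 0], "hand": 8.7}
    - {"delta_pos": [0, 0, 0], "delta_rot": [0, 0, 0], "hand": 8.7}
    - {"delta_pos": [0, 0, 0], "delta_rot": [0, 0, 0], "hand": 8}
    - {"delta_pos": [0, 0, 0], "delta_rot": [0, 0, 0], "hand": 7.5}
    - {"delta_pos": [0, 0, 0], "delta_rot": [0, 0, 0], "hand": 7}

```text
t: 10.25
eef_pos: [0.4544, 0.139, 0.0321]
ee_rot: [-3.141, 0.001, -1.571]
force: [-0.4, 0.8, -0.1]
width: 0.0726
```

Request:
move_arm:
  rows:
    - {"delta_pos": [-0.1, 0, -0.1], "delta_rot": [0, 0, 0], "hand": 6.5}
    - {"delta_pos": [0, 0, 0], "delta_rot": [0, 0, 0], "hand": 5.8}
    - {"delta_pos": [0, 0, 0], "delta_rot": [0, 0, 0], "hand": 4.6}
    - {"delta_pos": [0, 0, 0], "delta_rot": [0, 0, 0], "hand": 4.6}
    - {"delta_pos": [0, 0, 0], "delta_rot": [0, 0, 0], "hand": 4.6}
    - {"delta_pos": [0, 0, 0], "delta_rot": [0, 0, 0], "hand": 4.6}
    - {"delta_pos": [0, 0, 1], "delta_rot": [0, 0, 0], "hand": 4.6}
    - {"delta_pos": [0, 0, 2.5], "delta_rot": [0, 0, 0], "hand": 4.6}
    - {"delta_pos": [0, 0, 3.5], "delta_rot": [0, 0, 0], "hand": 4.6}
    - {"delta_pos": [0, 0, 3], "delta_rot": [0, 0, 0], "hand": 4.6}

```text
t: 11.25
eef_pos: [0.4532, 0.1387, 0.1326]
ee_rot: [-3.141, 0.0, -1.571]
force: [0.4, 1.1, -1.9]
width: 0.0515
```

Request:
move_arm:
  rows:
    - {"delta_pos": [0.5, -1.5, 0], "delta_rot": [0, 0, 0], "hand": 4.6}
    - {"delta_pos": [1, -3, 0], "delta_rot": [0, 0, 0], "hand": 4.6}
    - {"delta_pos": [1.6, -4.4, 0], "delta_rot": [0, 0, 0], "hand": 4.6}
    - {"delta_pos": [1.6, -4.4, 0], "delta_rot": [0, 0, 0], "hand": 4.6}
    - {"delta_pos": [1.6, -4.4, 0], "delta_rot": [0, 0, 0], "hand": 4.6}
    - {"delta_pos": [1.6, -4.4, 0], "delta_rot": [0, 0, 0], "hand": 4.6}
    - {"delta_pos": [1.6, -4.4, 0], "delta_rot": [0, 0, 0], "hand": 4.6}
    - {"delta_pos": [1.6, -4.4, 0], "delta_rot": [0, 0, 0], "hand": 4.6}
    - {"delta_pos": [1.6, -4.4, 0], "delta_rot": [0, 0, 0], "hand": 4.6}
    - {"delta_pos": [1, -3.3, 0], "delta_rot": [0, 0, 0], "hand": 4.6}

```text
t: 12.25
eef_pos: [0.5908, -0.25, 0.1311]
ee_rot: [-3.141, -0.0, -1.572]
force: [0.2, 0.4, -1.1]
width: 0.0514
```

```bash
python3 look.py 2 yellow,.590,-.247,.139
python3 - <<'E'
from h import *
a=cv2.resize(cv2.imread("pics/top2.png")[130:210,290:390],(600,480),interpolation=cv2.INTER_CUBIC)
cv2.imwrite("pics/t2.png",a)
cv2.imwrite("pics/s2.png",cv2.resize(cv2.imread("pics/side2.png")[70:190,210:330],(600,600),interpolation=cv2.INTER_CUBIC))
E
```

```text
12.35 [ 0.5907 -0.2512  0.1305] 0.0518
yellow [ 0.59  -0.201] [25.35  3.59]
```

View pics/t2.png

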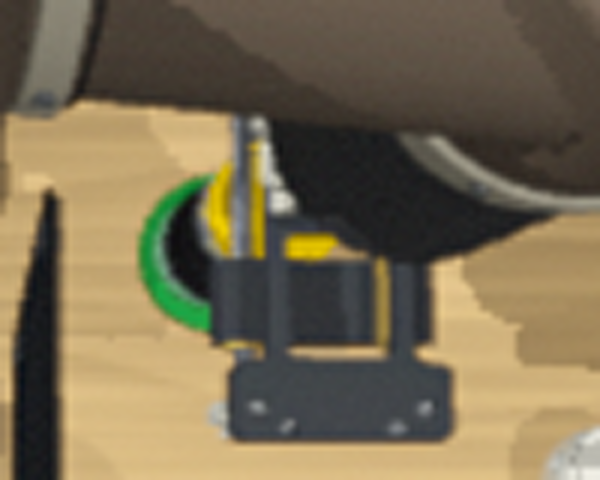

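View pics/s2.png

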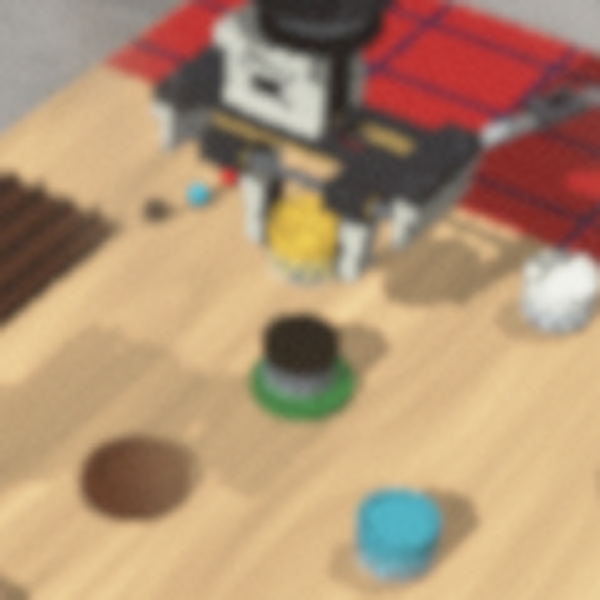

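Request:
move_arm:
  rows:
    - {"delta_pos": [0, 0, -1], "delta_rot": [0, 0, 0], "hand": 4.6}
    - {"delta_pos": [0, 0, -1], "delta_rot": [0, 0, 0], "hand": 4.6}
    - {"delta_pos": [0, 0, -0.5], "delta_rot": [0, 0, 0], "hand": 4.6}
    - {"delta_pos": [0, 0, 0], "delta_rot": [0, 0, 0], "hand": 4.6}
    - {"delta_pos": [0, 0, 0], "delta_rot": [0, 0, 0], "hand": 4.6}
    - {"delta_pos": [0, 0, 0], "delta_rot": [0, 0, 0], "hand": 4.6}
    - {"delta_pos": [0, 0, 0], "delta_rot": [0, 0, 0], "hand": 4.6}
    - {"delta_pos": [0, 0, 0], "delta_rot": [0, 0, 0], "hand": 4.6}
    - {"delta_pos": [0, 0, 0], "delta_rot": [0, 0, 0], "hand": 4.6}
    - {"delta_pos": [0, 0, 0], "delta_rot": [0, 0, 0], "hand": 4.6}

```text
t: 13.35
eef_pos: [0.5902, -0.2473, 0.1057]
ee_rot: [-3.141, -0.0, -1.571]
force: [-0.2, -0.5, -1.2]
width: 0.0518
```

Run:
```python
from h import *
from station import *
g=grab_frame("side");cv2.imwrite("pics/side3.png",g)
t=grab_frame("top");cv2.imwrite("pics/top3.png",t)
s=get_state();p=s["eef_pos"];print(s["t"],p,s["width"])
def circ(im,n,off,sc,p,z,R,col):
    pts=np.array([proj(n,[p[0]+R*np.cos(a),p[1]+R*np.sin(a),z]) for a in np.linspace(0,6.28,80)])
    cv2.polylines(im,[((pts-off+.5)*sc).astype(int)],True,col,1)
A=cv2.resize(g[95:165,245:295],None,fx=8,fy=8,interpolation=cv2.INTER_CUBIC)
B=cv2.resize(t[140:200,300:345],None,fx=8,fy=8,interpolation=cv2.INTER_CUBIC)
for im,n,off in((A,"side",[245,95]),(B,"top",[300,140])):
    circ(im,n,off,8,(.59,-.2445),.048,.026,(255,255,0))
    circ(im,n,off,8,(.5901,-.2492),.01,.036,(255,0,255))
    b=p[2]-.0312
    circ(im,n,off,8,p,b+.038,.026,(0,0,255));circ(im,n,off,8,p,b+.006,.026,(0,0,255))
o=np.zeros((560,800,3),np.uint8);o[:,:400]=A;o[:480,420:780]=B
cv2.imwrite("pics/c3.png",o)
```

```text
13.45 [ 0.59019025 -0.24724388  0.10560051] 0.051529082211691155
```

View pics/c3.png

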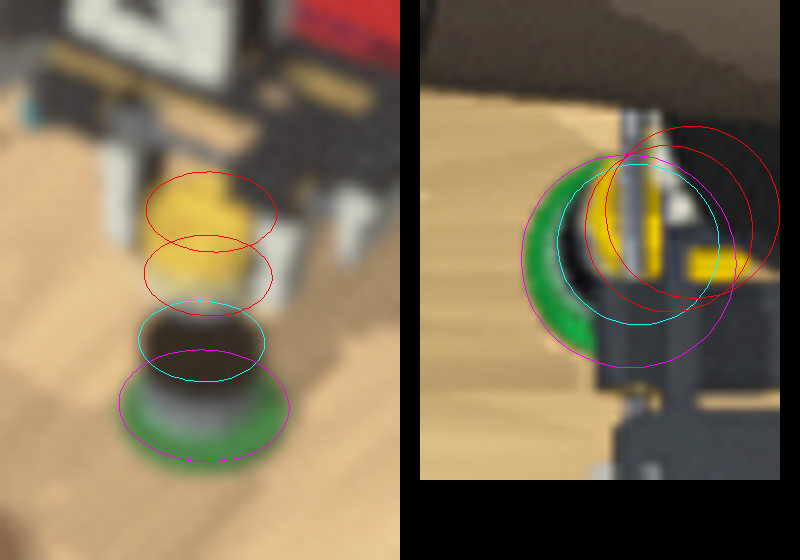

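Request:
move_arm:
  rows:
    - {"delta_pos": [0, 0.1, -1], "delta_rot": [0, 0, 0], "hand": 4.6}
    - {"delta_pos": [0, 0, -0.8], "delta_rot": [0, 0, 0], "hand": 4.6}
    - {"delta_pos": [0, 0, -0.5], "delta_rot": [0, 0, 0], "hand": 4.6}
    - {"delta_pos": [0, 0, -0.4], "delta_rot": [0, 0, 0], "hand": 4.6}
    - {"delta_pos": [0, 0, -0.2], "delta_rot": [0, 0, 0], "hand": 4.6}
    - {"delta_pos": [0, 0, 0], "delta_rot": [0, 0, 0], "hand": 4.6}
    - {"delta_pos": [0, 0, 0], "delta_rot": [0, 0, 0], "hand": 4.6}
    - {"delta_pos": [0, 0, 0], "delta_rot": [0, 0, 0], "hand": 4.6}
    - {"delta_pos": [0, 0, 0], "delta_rot": [0, 0, 0], "hand": 4.6}
    - {"delta_pos": [0, 0, 0], "delta_rot": [0, 0, 0], "hand": 4.6}

```text
t: 14.45
eef_pos: [0.5903, -0.2462, 0.0768]
ee_rot: [-3.141, -0.0, -1.571]
force: [-1.0, -0.1, -0.6]
width: 0.0518
```

Request:
move_arm:
  rows:
    - {"delta_pos": [0, 0, -0.1], "delta_rot": [0, 0, 0], "hand": 4.6}
    - {"delta_pos": [0, 0, -0.05], "delta_rot": [0, 0, 0], "hand": 4.6}
    - {"delta_pos": [0, 0, 0], "delta_rot": [0, 0, 0], "hand": 4.6}
    - {"delta_pos": [0, 0, 0], "delta_rot": [0, 0, 0], "hand": 5.4}
    - {"delta_pos": [0, 0, 0], "delta_rot": [0, 0, 0], "hand": 6.4}
    - {"delta_pos": [0, 0, 0], "delta_rot": [0, 0, 0], "hand": 8.2}
    - {"delta_pos": [0, 0, 0], "delta_rot": [0, 0, 0], "hand": 8.7}
    - {"delta_pos": [0, 0, 0.5], "delta_rot": [0, 0, 0], "hand": 8.7}
    - {"delta_pos": [0, 0, 3], "delta_rot": [0, 0, 0], "hand": 8.7}
    - {"delta_pos": [0, 0, 4], "delta_rot": [0, 0, 0], "hand": 8.7}

```text
t: 15.45
eef_pos: [0.5889, -0.2459, 0.1492]
ee_rot: [3.137, 0.001, -1.571]
force: [1.0, -0.6, -0.6]
width: 0.0867
```

Request:
move_arm:
  rows:
    - {"delta_pos": [-1, 1.8, 0], "delta_rot": [0, 0, 0], "hand": 8.7}
    - {"delta_pos": [-2.2, 4, 0], "delta_rot": [0, 0, 0], "hand": 8.7}
    - {"delta_pos": [-2.2, 4, 0], "delta_rot": [0, 0, 0], "hand": 8.7}
    - {"delta_pos": [-2.2, 4, 0], "delta_rot": [0, 0, 0], "hand": 8.7}
    - {"delta_pos": [-2.2, 4, 0], "delta_rot": [0, 0, 0], "hand": 8.7}
    - {"delta_pos": [-2.2, 4, -1], "delta_rot": [0, 0, 0], "hand": 8.7}
    - {"delta_pos": [-1.2, 2.3, -1.5], "delta_rot": [0, 0, 0], "hand": 8.7}
    - {"delta_pos": [-0.4, 1, -2], "delta_rot": [0, 0, 0], "hand": 8.7}
    - {"delta_pos": [0, 0, -2], "delta_rot": [0, 0, 0], "hand": 8.7}
    - {"delta_pos": [0, 0, 0], "delta_rot": [0, 0, 0], "hand": 8.7}

```text
t: 16.45
eef_pos: [0.4528, 0.0048, 0.0837]
ee_rot: [3.139, -0.001, -1.57]
force: [-0.3, -0.0, 0.5]
width: 0.0868
```

```bash
python3 look.py 4 yellow,.590,-.245,.082 turq,.4543,-.1463,.038
python3 - <<'E'
from h import *
g=cv2.imread("pics/side4.png")[95:175,235:305]
t=cv2.imread("pics/top4.png")[140:200,295:355]
o=np.zeros((560,800,3),np.uint8);o[:,:490]=cv2.resize(g,None,fx=7,fy=7,interpolation=cv2.INTER_CUBIC);o[:300,495:795]=cv2.resize(t,None,fx=5,fy=5,interpolation=cv2.INTER_CUBIC)
cv2.imwrite("pics/c4.png",o)
E
```

```text
16.55 [0.4545 0.0048 0.0856] 0.0873
yellow [ 0.5902 -0.2434] [26.03  0.29]
turq [ 0.4545 -0.1454] [25.51  0.89]
```

View pics/c4.png

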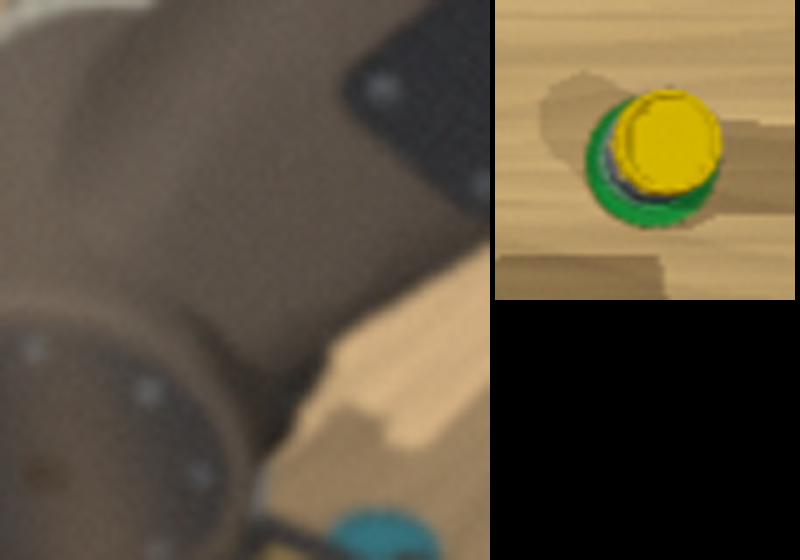

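Request:
move_arm:
  rows:
    - {"delta_pos": [0, 0, -2.5], "delta_rot": [0, 0, 0], "hand": 8.7}
    - {"delta_pos": [0, 0, -2], "delta_rot": [0, 0, 0], "hand": 8.7}
    - {"delta_pos": [0, 0, -0.9], "delta_rot": [0, 0, 0], "hand": 8.7}
    - {"delta_pos": [0, 0, 0], "delta_rot": [0, 0, 0], "hand": 7}
    - {"delta_pos": [0, 0, 0], "delta_rot": [0, 0, 0], "hand": 5.8}
    - {"delta_pos": [0, 0, 0], "delta_rot": [0, 0, 0], "hand": 4.6}
    - {"delta_pos": [0, 0, 0], "delta_rot": [0, 0, 0], "hand": 4.6}
    - {"delta_pos": [0, 0, 0], "delta_rot": [0, 0, 0], "hand": 4.6}
    - {"delta_pos": [0, 0, 0], "delta_rot": [0, 0, 0], "hand": 4.6}
    - {"delta_pos": [0, 0, 0], "delta_rot": [0, 0, 0], "hand": 4.6}

```text
t: 17.55
eef_pos: [0.4544, 0.0049, 0.0316]
ee_rot: [-3.141, 0.0, -1.571]
force: [-2.7, 1.1, 7.6]
width: 0.0517
```

Request:
move_arm:
  rows:
    - {"delta_pos": [0, 0, 1], "delta_rot": [0, 0, 0], "hand": 4.6}
    - {"delta_pos": [0, 0, 2.5], "delta_rot": [0, 0, 0], "hand": 4.6}
    - {"delta_pos": [0, 0, 2.5], "delta_rot": [0, 0, 0], "hand": 4.6}
    - {"delta_pos": [1, -0.7, 1], "delta_rot": [0, 0, 0], "hand": 4.6}
    - {"delta_pos": [3, -2, 0], "delta_rot": [0, 0, 0], "hand": 4.6}
    - {"delta_pos": [3.5, -2.3, 0], "delta_rot": [0, 0, 0], "hand": 4.6}
    - {"delta_pos": [3.5, -2.3, 0], "delta_rot": [0, 0, 0], "hand": 4.6}
    - {"delta_pos": [3.5, -2.3, 0], "delta_rot": [0, 0, 0], "hand": 4.6}
    - {"delta_pos": [2, -1.4, 0], "delta_rot": [0, 0, 0], "hand": 4.6}
    - {"delta_pos": [0.5, -0.4, 0], "delta_rot": [0, 0, 0], "hand": 4.6}

```text
t: 18.55
eef_pos: [0.6258, -0.1108, 0.1008]
ee_rot: [3.141, -0.0, -1.572]
force: [-0.9, -0.1, -2.0]
width: 0.0516
```

Request:
move_arm:
  rows:
    - {"delta_pos": [0, 0, -1], "delta_rot": [0, 0, 0], "hand": 4.6}
    - {"delta_pos": [0, 0, -1.5], "delta_rot": [0, 0, 0], "hand": 4.6}
    - {"delta_pos": [0, 0, -1.3], "delta_rot": [0, 0, 0], "hand": 4.6}
    - {"delta_pos": [0, 0, -0.8], "delta_rot": [0, 0, 0], "hand": 4.6}
    - {"delta_pos": [0, 0, -0.4], "delta_rot": [0, 0, 0], "hand": 4.6}
    - {"delta_pos": [0, 0, -0.2], "delta_rot": [0, 0, 0], "hand": 4.6}
    - {"delta_pos": [0, 0, 0], "delta_rot": [0, 0, 0], "hand": 4.6}
    - {"delta_pos": [0, 0, 0], "delta_rot": [0, 0, 0], "hand": 4.6}
    - {"delta_pos": [0, 0, 0], "delta_rot": [0, 0, 0], "hand": 4.6}
    - {"delta_pos": [0, 0, 0], "delta_rot": [0, 0, 0], "hand": 4.6}

```text
t: 19.55
eef_pos: [0.6244, -0.1092, 0.0495]
ee_rot: [-3.141, 0.0, -1.571]
force: [0.4, 0.8, -2.1]
width: 0.0517
```

Request:
move_arm:
  rows:
    - {"delta_pos": [0, 0, -0.4], "delta_rot": [0, 0, 0], "hand": 4.6}
    - {"delta_pos": [0, 0, -0.3], "delta_rot": [0, 0, 0], "hand": 4.6}
    - {"delta_pos": [0, 0, -0.1], "delta_rot": [0, 0, 0], "hand": 4.6}
    - {"delta_pos": [0, 0, 0], "delta_rot": [0, 0, 0], "hand": 5.4}
    - {"delta_pos": [0, 0, 0], "delta_rot": [0, 0, 0], "hand": 6.4}
    - {"delta_pos": [0, 0, 0], "delta_rot": [0, 0, 0], "hand": 8.2}
    - {"delta_pos": [0, 0, 0], "delta_rot": [0, 0, 0], "hand": 8.7}
    - {"delta_pos": [0, 0, 0.5], "delta_rot": [0, 0, 0], "hand": 8.7}
    - {"delta_pos": [0, 0, 3], "delta_rot": [0, 0, 0], "hand": 8.7}
    - {"delta_pos": [0, 0, 4], "delta_rot": [0, 0, 0], "hand": 8.7}

```text
t: 20.55
eef_pos: [0.6228, -0.1093, 0.1151]
ee_rot: [3.137, -0.0, -1.571]
force: [1.1, 0.0, 0.1]
width: 0.087
```

Request:
move_arm:
  rows:
    - {"delta_pos": [-2, -0.4, 0], "delta_rot": [0, 0, 0], "hand": 8.7}
    - {"delta_pos": [-4, -0.9, 0], "delta_rot": [0, 0, 0], "hand": 8.7}
    - {"delta_pos": [-4, -0.9, 0], "delta_rot": [0, 0, 0], "hand": 8.7}
    - {"delta_pos": [-4, -0.9, 0], "delta_rot": [0, 0, 0], "hand": 8.7}
    - {"delta_pos": [-2, -0.45, 0], "delta_rot": [0, 0, 0], "hand": 8.7}
    - {"delta_pos": [-1, -0.2, -0.5], "delta_rot": [0, 0, 0], "hand": 8.7}
    - {"delta_pos": [0, 0, -1.5], "delta_rot": [0, 0, 0], "hand": 8.7}
    - {"delta_pos": [0, 0, -1], "delta_rot": [0, 0, 0], "hand": 8.7}
    - {"delta_pos": [0, 0, 0], "delta_rot": [0, 0, 0], "hand": 8.7}
    - {"delta_pos": [0, 0, 0], "delta_rot": [0, 0, 0], "hand": 8.7}

```text
t: 21.55
eef_pos: [0.4547, -0.1466, 0.0858]
ee_rot: [3.141, -0.0, -1.57]
force: [-0.8, 0.4, 0.0]
width: 0.0873
```

```bash
python3 look.py 5 red,.6244,-.109,.048 yellow,.590,-.245,.082
python3 - <<'E'
from h import *
g=cv2.imread("pics/side5.png")[95:175,225:295]
t=cv2.imread("pics/top5.png")[135:195,250:350]
print(locate(cv2.imread("pics/top5.png"),"top","dark",proj("top",[.624,-.109,.01]),.01,.036))
o=np.zeros((560,800,3),np.uint8);o[:,:490]=cv2.resize(g,None,fx=7,fy=7,interpolation=cv2.INTER_CUBIC);o[:180,495:795]=cv2.resize(t,None,fx=3,fy=3,interpolation=cv2.INTER_CUBIC)
cv2.imwrite("pics/c5.png",o)
E
```

```text
21.65 [ 0.4548 -0.1466  0.0863] 0.0871
red [ 0.6252 -0.1072] [26.18  0.53]
yellow [ 0.5902 -0.2434] [26.03  0.29]
(array([ 0.62332957, -0.10738085]), np.float64(34.25575033875612), np.float64(3.0417071763078227))
```

View pics/c5.png

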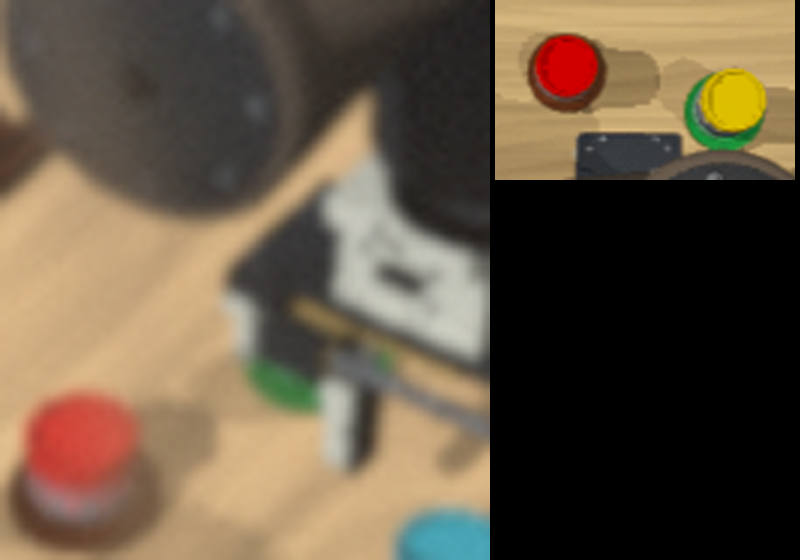

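Request:
move_arm:
  rows:
    - {"delta_pos": [0, 0, -2.5], "delta_rot": [0, 0, 0], "hand": 8.7}
    - {"delta_pos": [0, 0, -2], "delta_rot": [0, 0, 0], "hand": 8.7}
    - {"delta_pos": [0, 0, -1], "delta_rot": [0, 0, 0], "hand": 8.7}
    - {"delta_pos": [0, 0, 0], "delta_rot": [0, 0, 0], "hand": 7}
    - {"delta_pos": [0, 0, 0], "delta_rot": [0, 0, 0], "hand": 5.8}
    - {"delta_pos": [0, 0, 0], "delta_rot": [0, 0, 0], "hand": 4.6}
    - {"delta_pos": [0, 0, 0], "delta_rot": [0, 0, 0], "hand": 4.6}
    - {"delta_pos": [0, 0, 0], "delta_rot": [0, 0, 0], "hand": 4.6}
    - {"delta_pos": [0, 0, 0], "delta_rot": [0, 0, 0], "hand": 4.6}
    - {"delta_pos": [0, 0, 0], "delta_rot": [0, 0, 0], "hand": 4.6}

```text
t: 22.65
eef_pos: [0.4544, -0.1467, 0.0316]
ee_rot: [-3.141, -0.0, -1.57]
force: [-0.8, 1.1, 6.1]
width: 0.0516
```

Request:
move_arm:
  rows:
    - {"delta_pos": [0, 0, 1], "delta_rot": [0, 0, 0], "hand": 4.6}
    - {"delta_pos": [0, 0, 2.5], "delta_rot": [0, 0, 0], "hand": 4.6}
    - {"delta_pos": [0, 0, 3], "delta_rot": [0, 0, 0], "hand": 4.6}
    - {"delta_pos": [1, 0.2, 2], "delta_rot": [0, 0, 0], "hand": 4.6}
    - {"delta_pos": [3, 0.7, 0.5], "delta_rot": [0, 0, 0], "hand": 4.6}
    - {"delta_pos": [3.5, 0.75, 0], "delta_rot": [0, 0, 0], "hand": 4.6}
    - {"delta_pos": [3.5, 0.75, 0], "delta_rot": [0, 0, 0], "hand": 4.6}
    - {"delta_pos": [3.5, 0.75, 0], "delta_rot": [0, 0, 0], "hand": 4.6}
    - {"delta_pos": [2, 0.5, 0], "delta_rot": [0, 0, 0], "hand": 4.6}
    - {"delta_pos": [0.5, 0.1, 0], "delta_rot": [0, 0, 0], "hand": 4.6}

```text
t: 23.65
eef_pos: [0.626, -0.1086, 0.121]
ee_rot: [-3.141, -0.0, -1.57]
force: [-0.8, 0.3, -0.8]
width: 0.0515
```

Request:
move_arm:
  rows:
    - {"delta_pos": [0, 0, -0.5], "delta_rot": [0, 0, 0], "hand": 4.6}
    - {"delta_pos": [0, 0, -1], "delta_rot": [0, 0, 0], "hand": 4.6}
    - {"delta_pos": [0, 0, -1], "delta_rot": [0, 0, 0], "hand": 4.6}
    - {"delta_pos": [0, 0, -0.7], "delta_rot": [0, 0, 0], "hand": 4.6}
    - {"delta_pos": [0, 0, -0.4], "delta_rot": [0, 0, 0], "hand": 4.6}
    - {"delta_pos": [0, 0, 0], "delta_rot": [0, 0, 0], "hand": 4.6}
    - {"delta_pos": [0, 0, 0], "delta_rot": [0, 0, 0], "hand": 4.6}
    - {"delta_pos": [0, 0, 0], "delta_rot": [0, 0, 0], "hand": 4.6}
    - {"delta_pos": [0, 0, 0], "delta_rot": [0, 0, 0], "hand": 4.6}
    - {"delta_pos": [0, 0, 0], "delta_rot": [0, 0, 0], "hand": 4.6}

```text
t: 24.65
eef_pos: [0.6244, -0.1092, 0.0854]
ee_rot: [-3.141, 0.0, -1.571]
force: [0.3, 0.1, -1.4]
width: 0.0518
```

Request:
move_arm:
  rows:
    - {"delta_pos": [0, 0, -0.5], "delta_rot": [0, 0, 0], "hand": 4.6}
    - {"delta_pos": [0, 0, -0.3], "delta_rot": [0, 0, 0], "hand": 4.6}
    - {"delta_pos": [0, 0, -0.15], "delta_rot": [0, 0, 0], "hand": 4.6}
    - {"delta_pos": [0, 0, 0], "delta_rot": [0, 0, 0], "hand": 5.4}
    - {"delta_pos": [0, 0, 0], "delta_rot": [0, 0, 0], "hand": 6.4}
    - {"delta_pos": [0, 0, 0], "delta_rot": [0, 0, 0], "hand": 8.2}
    - {"delta_pos": [0, 0, 0], "delta_rot": [0, 0, 0], "hand": 8.7}
    - {"delta_pos": [0, 0, 0.5], "delta_rot": [0, 0, 0], "hand": 8.7}
    - {"delta_pos": [0, 0, 3], "delta_rot": [0, 0, 0], "hand": 8.7}
    - {"delta_pos": [0, 0, 4], "delta_rot": [0, 0, 0], "hand": 8.7}

```text
t: 25.65
eef_pos: [0.6228, -0.1093, 0.1496]
ee_rot: [3.137, -0.0, -1.571]
force: [0.9, 0.6, 0.8]
width: 0.0868
```

Request:
move_arm:
  rows:
    - {"delta_pos": [-0.7, -1.5, 0], "delta_rot": [0, 0, 0], "hand": 8.7}
    - {"delta_pos": [-1.8, -4.2, 0], "delta_rot": [0, 0, 0], "hand": 8.7}
    - {"delta_pos": [-1.8, -4.2, 0], "delta_rot": [0, 0, 0], "hand": 8.7}
    - {"delta_pos": [-1.8, -4.2, 0], "delta_rot": [0, 0, 0], "hand": 8.7}
    - {"delta_pos": [-1.8, -4.2, 0], "delta_rot": [0, 0, 0], "hand": 8.7}
    - {"delta_pos": [-1.8, -4.2, 0], "delta_rot": [0, 0, 0], "hand": 8.7}
    - {"delta_pos": [-1.8, -4, 0], "delta_rot": [0, 0, 0], "hand": 8.7}
    - {"delta_pos": [-1.5, -3, -1], "delta_rot": [0, 0, 0], "hand": 8.7}
    - {"delta_pos": [-0.7, -1.5, -2], "delta_rot": [0, 0, 0], "hand": 8.7}
    - {"delta_pos": [0, 0, -2], "delta_rot": [0, 0, 0], "hand": 8.7}

```text
t: 26.65
eef_pos: [0.4861, -0.4217, 0.1006]
ee_rot: [-3.14, -0.001, -1.574]
force: [0.3, 0.7, -1.1]
width: 0.0871
```

Request:
move_arm:
  rows:
    - {"delta_pos": [0, 0, -1.5], "delta_rot": [0, 0, 0], "hand": 8.7}
    - {"delta_pos": [0, 0, 0], "delta_rot": [0, 0, 0], "hand": 8.7}
    - {"delta_pos": [0, 0, 0], "delta_rot": [0, 0, 0], "hand": 8.7}
    - {"delta_pos": [0, 0, 0], "delta_rot": [0, 0, 0], "hand": 8.7}
    - {"delta_pos": [0, 0, 0], "delta_rot": [0, 0, 0], "hand": 8.7}
    - {"delta_pos": [0, 0, 0], "delta_rot": [0, 0, 0], "hand": 8.7}
    - {"delta_pos": [0, 0, 0], "delta_rot": [0, 0, 0], "hand": 8.7}
    - {"delta_pos": [0, 0, 0], "delta_rot": [0, 0, 0], "hand": 8.7}
    - {"delta_pos": [0, 0, 0], "delta_rot": [0, 0, 0], "hand": 8.7}
    - {"delta_pos": [0, 0, 0], "delta_rot": [0, 0, 0], "hand": 8.7}

```text
t: 27.65
eef_pos: [0.4872, -0.4192, 0.0856]
ee_rot: [3.142, -0.0, -1.571]
force: [1.0, 0.1, -0.2]
width: 0.0873
```

```bash
python3 look.py 6 turq,.6244,-.109,.082 yellow,.590,-.245,.082
python3 - <<'E'
from h import *
g=cv2.imread("pics/side6.png")[95:185,225:345]
t=cv2.imread("pics/top6.png")[135:235,250:430]
o=np.zeros((590,800,3),np.uint8);o[:360,:480]=cv2.resize(g,None,fx=4,fy=4,interpolation=cv2.INTER_CUBIC);o[364:564,:360]=cv2.resize(t,None,fx=2,fy=2,interpolation=cv2.INTER_CUBIC)
cv2.imwrite("pics/c6.png",o)
E
```

```text
27.75 [ 0.4872 -0.4192  0.0855] 0.0869
turq [ 0.6225 -0.1104] [25.77  0.57]
yellow [ 0.5857 -0.2403] [25.69  3.3 ]
```

View pics/c6.png

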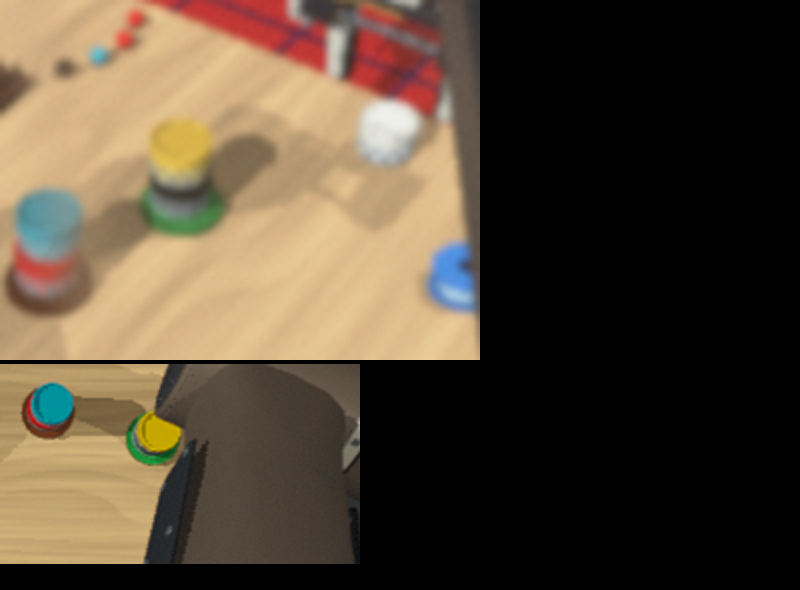

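Request:
move_arm:
  rows:
    - {"delta_pos": [0, 0, -2.5], "delta_rot": [0, 0, 0], "hand": 8.7}
    - {"delta_pos": [0, 0, -2], "delta_rot": [0, 0, 0], "hand": 8.7}
    - {"delta_pos": [0, 0, -0.9], "delta_rot": [0, 0, 0], "hand": 8.7}
    - {"delta_pos": [0, 0, 0], "delta_rot": [0, 0, 0], "hand": 7}
    - {"delta_pos": [0, 0, 0], "delta_rot": [0, 0, 0], "hand": 5.8}
    - {"delta_pos": [0, 0, 0], "delta_rot": [0, 0, 0], "hand": 4.6}
    - {"delta_pos": [0, 0, 0], "delta_rot": [0, 0, 0], "hand": 4.6}
    - {"delta_pos": [0, 0, 0], "delta_rot": [0, 0, 0], "hand": 4.6}
    - {"delta_pos": [0, 0, 0], "delta_rot": [0, 0, 0], "hand": 4.6}
    - {"delta_pos": [0, 0, 0], "delta_rot": [0, 0, 0], "hand": 4.6}

```text
t: 28.75
eef_pos: [0.4874, -0.4194, 0.0323]
ee_rot: [-3.141, -0.0, -1.57]
force: [-1.2, 1.2, 5.1]
width: 0.0512
```

Request:
move_arm:
  rows:
    - {"delta_pos": [0, 0, 1], "delta_rot": [0, 0, 0], "hand": 4.6}
    - {"delta_pos": [0, 0, 3], "delta_rot": [0, 0, 0], "hand": 4.6}
    - {"delta_pos": [0, 0, 4], "delta_rot": [0, 0, 0], "hand": 4.6}
    - {"delta_pos": [0, 0, 3], "delta_rot": [0, 0, 0], "hand": 4.6}
    - {"delta_pos": [0.7, 1.5, 1], "delta_rot": [0, 0, 0], "hand": 4.6}
    - {"delta_pos": [1.5, 3, 0], "delta_rot": [0, 0, 0], "hand": 4.6}
    - {"delta_pos": [1.8, 4, 0], "delta_rot": [0, 0, 0], "hand": 4.6}
    - {"delta_pos": [1.8, 4, 0], "delta_rot": [0, 0, 0], "hand": 4.6}
    - {"delta_pos": [1.8, 4, 0], "delta_rot": [0, 0, 0], "hand": 4.6}
    - {"delta_pos": [1.8, 4, 0], "delta_rot": [0, 0, 0], "hand": 4.6}

```text
t: 29.75
eef_pos: [0.5812, -0.2119, 0.1511]
ee_rot: [3.141, 0.0, -1.571]
force: [1.4, -0.1, -1.6]
width: 0.0511
```

Request:
move_arm:
  rows:
    - {"delta_pos": [1.8, 4, 0], "delta_rot": [0, 0, 0], "hand": 4.6}
    - {"delta_pos": [1.3, 3.4, 0], "delta_rot": [0, 0, 0], "hand": 4.6}
    - {"delta_pos": [0.8, 2, 0], "delta_rot": [0, 0, 0], "hand": 4.6}
    - {"delta_pos": [0.4, 1, 0], "delta_rot": [0, 0, 0], "hand": 4.6}
    - {"delta_pos": [0, 0, -1], "delta_rot": [0, 0, 0], "hand": 4.6}
    - {"delta_pos": [0, 0, -1], "delta_rot": [0, 0, 0], "hand": 4.6}
    - {"delta_pos": [0, 0, -0.5], "delta_rot": [0, 0, 0], "hand": 4.6}
    - {"delta_pos": [0, 0, 0], "delta_rot": [0, 0, 0], "hand": 4.6}
    - {"delta_pos": [0, 0, 0], "delta_rot": [0, 0, 0], "hand": 4.6}
    - {"delta_pos": [0, 0, 0], "delta_rot": [0, 0, 0], "hand": 4.6}

```text
t: 30.75
eef_pos: [0.6243, -0.1107, 0.1269]
ee_rot: [-3.141, -0.0, -1.571]
force: [0.2, -0.1, -1.3]
width: 0.0516
```

Run:
```python
from h import *
from station import *
g=grab_frame("side");t=grab_frame("top")
s=get_state();p=s["eef_pos"];print(s["t"],p)
def circ(im,n,off,sc,p,z,R,col):
    pts=np.array([proj(n,[p[0]+R*np.cos(a),p[1]+R*np.sin(a),z]) for a in np.linspace(0,6.28,80)])
    cv2.polylines(im,[((pts-off+.5)*sc).astype(int)],True,col,1)
A=cv2.resize(g[105:175,210:260],None,fx=8,fy=8,interpolation=cv2.INTER_CUBIC)
B=cv2.resize(t[125:185,250:300],None,fx=8,fy=8,interpolation=cv2.INTER_CUBIC)
for im,n,off in((A,"side",[210,105]),(B,"top",[250,125])):
    circ(im,n,off,8,(.6225,-.1104),.082,.026,(255,255,0))
    b=p[2]-.032
    circ(im,n,off,8,p,b+.038,.026,(0,0,255));circ(im,n,off,8,p,b+.006,.026,(0,0,255))
o=np.zeros((560,800,3),np.uint8);o[:,:400]=A;o[:480,400:800]=B
cv2.imwrite("pics/c7.png",o)
```

```text
30.85 [ 0.62437013 -0.11047752  0.12698333]
```

View pics/c7.png

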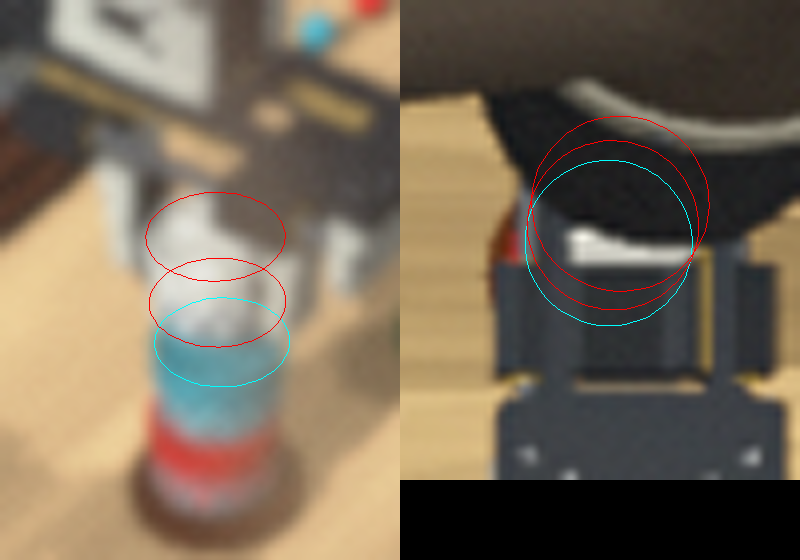

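Request:
move_arm:
  rows:
    - {"delta_pos": [0, 0, -0.6], "delta_rot": [0, 0, 0], "hand": 4.6}
    - {"delta_pos": [0, 0, -0.5], "delta_rot": [0, 0, 0], "hand": 4.6}
    - {"delta_pos": [0, 0, -0.3], "delta_rot": [0, 0, 0], "hand": 4.6}
    - {"delta_pos": [0, 0, -0.15], "delta_rot": [0, 0, 0], "hand": 4.6}
    - {"delta_pos": [0, 0, 0], "delta_rot": [0, 0, 0], "hand": 4.6}
    - {"delta_pos": [0, 0, 0], "delta_rot": [0, 0, 0], "hand": 4.6}
    - {"delta_pos": [0, 0, 0], "delta_rot": [0, 0, 0], "hand": 4.6}
    - {"delta_pos": [0, 0, 0], "delta_rot": [0, 0, 0], "hand": 4.6}
    - {"delta_pos": [0, 0, 0], "delta_rot": [0, 0, 0], "hand": 4.6}
    - {"delta_pos": [0, 0, 0], "delta_rot": [0, 0, 0], "hand": 4.6}

```text
t: 31.85
eef_pos: [0.6242, -0.1102, 0.1112]
ee_rot: [-3.141, 0.0, -1.571]
force: [0.3, -0.1, -0.6]
width: 0.0515
```

Request:
move_arm:
  rows:
    - {"delta_pos": [0, 0, -0.05], "delta_rot": [0, 0, 0], "hand": 4.6}
    - {"delta_pos": [0, 0, 0], "delta_rot": [0, 0, 0], "hand": 4.6}
    - {"delta_pos": [0, 0, 0], "delta_rot": [0, 0, 0], "hand": 5.2}
    - {"delta_pos": [0, 0, 0], "delta_rot": [0, 0, 0], "hand": 5.6}
    - {"delta_pos": [0, 0, 0], "delta_rot": [0, 0, 0], "hand": 6.6}
    - {"delta_pos": [0, 0, 0], "delta_rot": [0, 0, 0], "hand": 8.2}
    - {"delta_pos": [0, 0, 0], "delta_rot": [0, 0, 0], "hand": 8.7}
    - {"delta_pos": [0, 0, 0.5], "delta_rot": [0, 0, 0], "hand": 8.7}
    - {"delta_pos": [0, 0, 3], "delta_rot": [0, 0, 0], "hand": 8.7}
    - {"delta_pos": [0, 0, 4], "delta_rot": [0, 0, 0], "hand": 8.7}

```text
t: 32.85
eef_pos: [0.6229, -0.1102, 0.1847]
ee_rot: [3.137, -0.0, -1.571]
force: [1.4, 0.2, -0.5]
width: 0.0866
```

Request:
move_arm:
  rows:
    - {"delta_pos": [0, 1, 3], "delta_rot": [0, 0, 0], "hand": 8.7}
    - {"delta_pos": [-1, 4, 0], "delta_rot": [0, 0, 0], "hand": 8.7}
    - {"delta_pos": [-1, 4, 0], "delta_rot": [0, 0, 0], "hand": 8.7}
    - {"delta_pos": [-1, 4, 0], "delta_rot": [0, 0, 0], "hand": 8.7}
    - {"delta_pos": [-1, 4, 0], "delta_rot": [0, 0, 0], "hand": 8.7}
    - {"delta_pos": [-1, 4, 0], "delta_rot": [0, 0, 0], "hand": 8.7}
    - {"delta_pos": [-1, 4, 0], "delta_rot": [0, 0, 0], "hand": 8.7}
    - {"delta_pos": [-1, 4, 0], "delta_rot": [0, 0, 0], "hand": 8.7}
    - {"delta_pos": [-1, 4, 0], "delta_rot": [0, 0, 0], "hand": 8.7}
    - {"delta_pos": [-1, 2, 0], "delta_rot": [0, 0, 0], "hand": 8.7}

```text
t: 33.85
eef_pos: [0.5337, 0.2426, 0.2161]
ee_rot: [-3.141, 0.001, -1.569]
force: [0.3, 0.3, -0.6]
width: 0.0869
```

```bash
python3 look.py 8 white,.6235,-.110,.116 yellow,.590,-.245,.082
python3 - <<'E'
from h import *
g=cv2.imread("pics/side8.png")[90:185,200:320]
t=cv2.imread("pics/top8.png")[130:205,250:360]
o=np.zeros((590,800,3),np.uint8);o[:475,:600]=cv2.resize(g,None,fx=5,fy=5,interpolation=cv2.INTER_CUBIC);
cv2.imwrite("pics/c8.png",o);cv2.imwrite("pics/d8.png",cv2.resize(t,None,fx=7,fy=7,interpolation=cv2.INTER_CUBIC))
E
```

```text
33.95 [0.5333 0.2424 0.216 ] 0.087
white [ 0.6231 -0.1101] [25.76  0.56]
yellow [ 0.5907 -0.2436] [26.06  0.3 ]
```

View pics/c8.png

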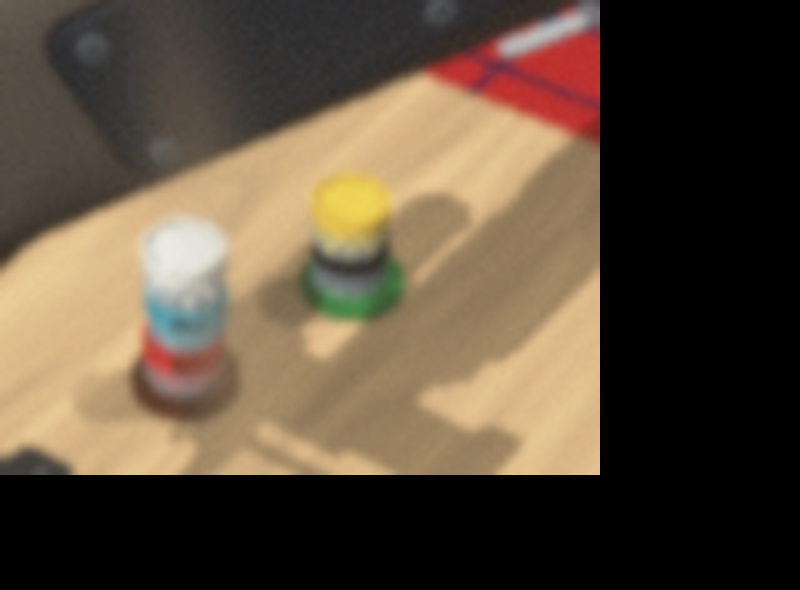

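View pics/d8.png

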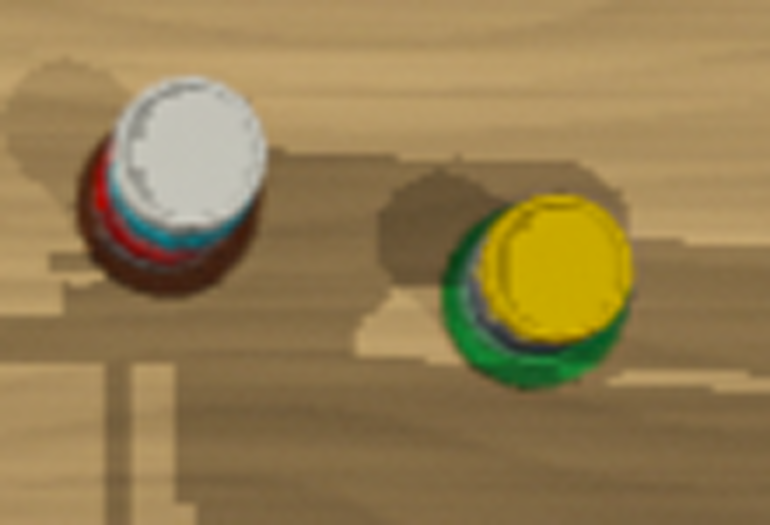

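View pics/top8.png

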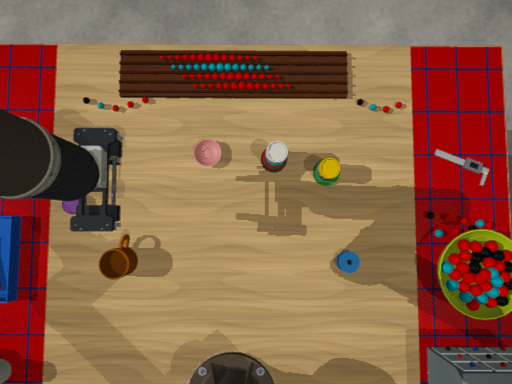

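Run:
```python
from h import *
g=cv2.imread("pics/side8.png")
A=cv2.resize(g[105:180,220:295],None,fx=8,fy=8,interpolation=cv2.INTER_CUBIC)
def circ(c,z,col,R=.026):
    # re-project top-image centre so the top view stays fixed while z varies
    for_z=onplane("top",*c,z)
    pts=np.array([proj("side",[for_z[0]+R*np.cos(a),for_z[1]+R*np.sin(a),z]) for a in np.linspace(0,6.28,80)])
    cv2.polylines(A,[((pts-[220,105]+.5)*8).astype(int)],True,col,1)
w=proj("top",[.6231,-.1101,.116]);y=proj("top",[.5907,-.2436,.082])
circ(w,.116,(0,0,0));circ(y,.082,(0,0,0));circ(w,.124,(0,0,255));circ(y,.090,(0,0,255))
circ(proj("top",[.624,-.1088,.01]),.01,(255,0,255),.036);circ(proj("top",[.5901,-.2492,.01]),.01,(255,0,255),.036)
cv2.imwrite("pics/e8.png",A)
```

```text
(no output)
```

View pics/e8.png

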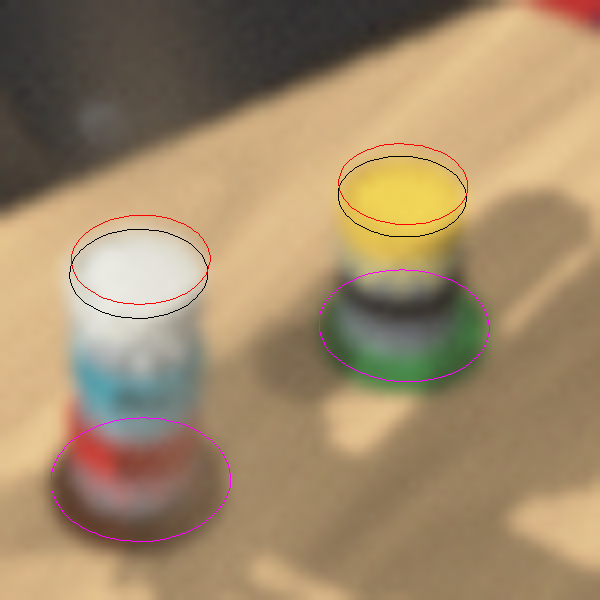

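```bash
python3 -c "
from station import *
print(get_state()['t'],job_done())"
```

```text
the job is handed in; nothing more can be done
33.95 None
```

I stacked both orders and handed the job in at t = 33.95 s. The dark brown stand holds red, turquoise and white, and the green stand holds black and yellow.

**Heights and tilt:** in the last pictures both stacks stand upright. The lid outlines of white and yellow match the seated heights in both views, to within a couple of millimetres. The seats of the lower canisters were judged only from these stack heights.

**Sideways offsets:** measured from the top camera, against the 8 mm limit:

| Canister | Sits on | Offset |
|---|---|---|
| Red | dark stand | about 2 mm |
| Turquoise | red | about 4 mm |
| White | turquoise | about 1 mm |
| Black | green stand | about 4.5 mm |
| Yellow | black | about 1 mm |

**Bystanders:** the mug, spool and pink bowl appear at the same pixels as at the start. The gripper was empty and well clear of the stacks when I handed in.

**Disagreements:**
- The camera and the arm's own readings differ by about 2–3 mm in y on the right-hand side (negative y).
- Black's 4.5 mm is slightly more than its 4 mm of play, so it is probably resting against the edge of the ring. I left it there because it is within the limit.

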